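# Pry up the guard and shift the test bench's gate lever

## Task

Draw the flat pry tool out of its sleeve by the bit of blade that sticks out, lay it down and retake it by the handle; with its blade, not your fingers, pry up the metal guard on the lever gate and swing it back well past upright so that it stays open. Lay the tool flat on the rubber mat with its handle well on it, then take the ball-topped lever along the zigzag slot, right to the far end of the last leg that the guard covered, and let go. Leave the bin, bottle, gauge and flange where they stand.

Things in the scene. Friction and masses are not known exactly. Their poses are not given: they have to be found in the camera images.
- gate: Lever gate, fixed: blue box, aluminium plate on top (top face 90 mm above the bench). Origin on the bench below the lever's pivot; x to the far side, y left. Turned 0.15 to 0.75 rad. Box spans x -80 to 75, y -95 to 80 mm. A zigzag slot 16 mm wide in the plate guides the lever; centre line (x, y) mm, in order: (-20,36) (20,36) (20,0) (-20,0) (-20,-36) (20,-36).
- lever_side (a joint): Sideways lever angle, rad, positive to the gate's +y. Universal joint 140 mm below the plate's top, under the gate's origin (50 mm under the bench top). With f = lever_fore, s = lever_side the stem crosses the plate's top at x = 140 tan(f)/cos(s), y = 140 tan(s) mm: columns y = 36, 0, -36 are s = 0.252, 0, -0.252. Stays where left; moving the knob takes 2 N.
- lever_fore (a joint): Fore-and-aft angle of the lever, rad, positive towards the gate's +x. The ends of the legs, x = -20 and 20 mm, are about -0.14 and 0.14; the slot's play adds 0.015. Knob centre in the gate's frame: (200 sin f, 200 cos f sin s, -50 + 200 cos f cos s) mm.
- knob (a point): Centre of the lever's black ball knob, 38 mm in diameter, about 60 mm above the plate, on a steel stem 12 mm thick.
- guard (a joint): Opening angle of the guard, rad: 0 shut, 1.57 upright, stop at 2.2 leaning back. Its hinge is stiff and the guard stays where it is left. Lifting its edge takes about 1.5 N.
- guard_edge (a point): Middle of the guard's free edge, on its underside. The guard is a steel plate 88 x 64 x 4 mm, lying level 12 mm above the gate's plate; the 12 mm gap under this edge faces the gate's -x and takes the blade.
- guard_hinge (a point): Middle of the guard's hinge line, at (50, -44, 102) mm in the gate's frame; the line runs along the gate's y. The guard lies on its -x side when shut.
- pry: The pry tool, loose, about 0.16 kg: a black handle 105 x 26 x 24 mm with a flat steel blade 90 long, 20 wide, 4 mm thick. Origin on the underside; x points along the tool to the blade's tip. The handle spans x -60 to 45, the blade x 45 to 135 at mid height of the handle (centre 12 mm above the underside). It starts flat in the sleeve with the last 38 to 43 mm of the blade sticking out of the mouth.
- pry_tip (a point): The tip of the pry tool's blade, mid thickness.
- sleeve: The tool's sleeve, fixed: a dark steel sheet-metal tunnel on the bench, 160 mm long, 64 wide, 50 high, 52 mm clear inside, no floor, closed at the back. Origin on the bench below its middle (2 mm in front of it); its open mouth faces its own -x, 78 mm from the origin. It stands on the left or on the right of the gate, in place of the bin.
- mat: Black rubber mat, fixed, 240 x 110 x 3 mm, long side along its x. Origin at the centre of its underside.
- bin: Bystander: grey bin 130 x 100 x 60 mm with fittings, origin under its centre. Stands on the side opposite the sleeve.
- oil: Bystander: white bottle, 60 mm in diameter, 160 mm high, origin under its centre.
- gauge: Bystander: steel pressure gauge on a round foot 68 mm wide, 118 mm high, origin under its centre.
- flange: Bystander: dark steel pipe flange, 68 mm wide, 42 mm high, origin under its centre.
- slot_start (a point): Start of the slot's first leg, (-20, 36, 90) mm in the gate's frame. The lever starts anywhere along this leg (gate y = 36).
- slot_end (a point): Far end of the slot's last leg, (20, -36, 90) mm in the gate's frame. This whole leg (gate y = -36) and the end of the one before it lie under the shut guard, which blocks the lever.
- channel (a point): Floor centre of the pry channel, (-61, -44, 90) mm in the gate's frame: open top and ends, runs along the gate's x to the guard's edge between two cheeks 20 mm high (x -76 to -46), 44 mm clear, too narrow for fingers round the blade. A rib 16 mm high stands along the guard's right side (y -87 to -79).
There are look-alikes about, which are no part of the job. There is more than one size of the pry; the job needs the larger.

How it is judged (in metres and radians):
On the way, in this order (a step that is already met when the one before it is completed fails the run):
1. the pry tool has been drawn well out of the sleeve and let go (x of pry in the frame of sleeve below -0.045 m and contact force between the fingers and pry below 0.1 N and height (world z) of pry below 0.015 m and linear speed of pry below 0.03 m/s), for 0.1 s.
2. the blade of the pry tool pries the guard up to more than 0.35 rad (value of joint guard above 0.35 rad and contact force between pry and guard above 0.1 N).
3. the guard is open past upright (more than 1.7 rad) and the pry tool lies on the mat, let go (value of joint guard above 1.7 rad and contact force between pry and mat above 0.2 N and contact force between the fingers and pry below 0.1 N), for 0.1 s.
4. the lever is at the far end of the last leg (value of joint lever_side below -0.22 rad and value of joint lever_fore above 0.115 rad), for 0.2 s.
At the end, for the whole second after the job is handed in: The lever stands at the far end of the last leg (lever_side below -0.22, lever_fore above 0.115 rad), the guard is open past upright (more than 1.7 rad), and the pry tool lies flat (within 0.12 rad) and at rest on the mat, its origin over the mat and less than 10 mm above the bench (all of step 4 and value of joint guard above 1.7 rad and x of pry in the frame of mat between -0.11 and 0.11 m and y of pry in the frame of mat between -0.055 and 0.055 m and height (world z) of pry below 0.01 m and angle between pry's own z axis and vertical below 0.12 rad and linear speed of pry below 0.02 m/s and velocity of joint lever_fore below 0.05 rad/s); the robot touches nothing.
It fails at once if the fingers touch the guard before the blade has lifted it 0.35 rad (value of joint guard below 0.35 rad and contact force between the fingers and guard above 0.5 N).
It fails at once if the bin is moved by more than 20 mm (distance of bin from where it was at the start of the episode above 0.02 m).
It fails at once if the oil is moved by more than 20 mm (distance of oil from where it was at the start of the episode above 0.02 m).
It fails at once if the gauge is moved by more than 20 mm (distance of gauge from where it was at the start of the episode above 0.02 m).
It fails at once if the flange is moved by more than 20 mm (distance of flange from where it was at the start of the episode above 0.02 m).
It also fails if it takes over 72 s, if anything falls off the work surface, if the arm or the gripper's body presses on something with over 40 N, if the wrist force passes 120 N, or if a joint passes its speed limit or range.

## Robot

A 7-joint arm with a two-finger parallel gripper is mounted at the origin on the work surface. World frame = base frame: x ahead of the robot, y to its left, z up, the work surface at z = 0. Lengths are in mm, angles in rad, forces in N, time in s.
With the tool pointing down it reaches from about 400 to 875 mm from the base axis. Payload 4.4 kg.
Tool frame: the origin (TCP) lies at the very end of the fingers, on their centre line; the grasp point (between the pads) lies 19 mm behind it (ctrl.grasp_offset is the distance from the TCP to the grasp point, in mm); z points along the fingers, y is the line along which they close (so a half turn about z gives the same grasp; the last joint's range is limited). The gripper opens to 85 mm and grips with 20 to 120 N. Pads are 22 mm wide; open, the fingers measure 114 mm over their backs; the gripper's body (76 mm by 85 mm) begins 54 mm behind the grasp point. The pads swing forward as they close: fully open they stand 13 mm farther back than shut.
Start: joints at [1.17, 0.628, 0.038, 1.517, -0.027, 0.996, -0.02], TCP at [213.605, -613.914, 231.313] pointing down, gripper open.
Joint ranges: [-3.06, 3.06], [-0.37, 2.12], [-1.25, 1.32], [0.18, 2.47], [-1.1, 4.24], [0.23, 1.98], [-2.94, 2.94]. Speed limits (rad/s): [2.57, 2.57, 3.14, 3.14, 3.14, 3.14, 3.14].

## Interface

Orientations are given as [roll, pitch, yaw] about the fixed x, y, z axes, in that order (R = Rz(yaw) Ry(pitch) Rx(roll)).
In Python, from cell import status, cams, ctrl gives the robot as it stands.
- The arm moves only by the tool move_arm, never from a script. Its argument "plan" is a list of rows, each a list of 3 entries, a list of its own where there are three numbers: the shift along the world's x, y, z in mm, then the turn, a rotation vector about the world's x, y, z in degrees, then the opening, from 0 (shut) to 1 (fully open). In form: [[[x, y, z], [wx, wy, wz], gripper], ...]. A call has 1 to 10 rows; each row shifts and turns the commanded pose from where the row before left it; what a row does not reach is not made up. A row lasts 1/8 s, in which the tool goes at most 62.5 mm and 10.7 degrees, less where a joint would pass 70% of its speed; a pose out of reach is approached as far as the arm can. A call with a gripper value outside its range is refused whole. The fingers move at their own pace and stop on an object; the grip force is fixed at half the most. Time passes only in rows, so rows that do not move let the fingers close. It gives the time, the measured TCP pose, the force, the opening and the grip force at its end, in the units of the state.
- status.read_state(): the state, without advancing time (a new reading comes with each control period).
- cams.get_image(name): name is "side" or "top"; returns the picture (384x512x3 uint8, blue, green, red); there is no depth.
- cams.camera_params(name): a dict with "K" (3x3 intrinsics, pixels), "k1" (the pictures are not rectified: a ray, as slopes to the right and down, at radius r is drawn at 1 + k1 r^2 times it, then the intrinsics apply), "pose" (4x4, takes a point from camera to world coordinates). Camera axes: x right, y down, z forward; pixel columns grow to the right and rows downward; lengths in mm; the calibration is good to about 2 mm. A picture is of the moment at which its call begins. camera_params takes no time and is no camera call.
- ctrl.finish_job(): hands the job in; it is judged then, once.
The state is a dict: "clock": time; "qpos": joint angles; "qd": joint speeds; "tau": joint torques, N m; "eef_pos": TCP position; "tool_rot": TCP orientation; "force": force on the tool from outside, world axes, zero at the start; "torque": the same for the moment, N m; "width": finger opening in mm; "gripper_force": force on a finger pad.
Only numpy, scipy, OpenCV 4.12 (cv2) and the standard library are available. Lean on these libraries where they do the work, as an engineer would, in place of code of your own. Each camera call takes 0.05 s, during which the arm holds its last target. There are 200 camera calls.

## Working session

There is one attempt and no reset: what is moved stays moved. The work goes in short steps, Python scripts to look and compute and a tool call to move; the robot and the scene stay as the last step left them, time stands still between calls to the robot, and variables do not carry over. Pictures are saved under pics/ and viewed, at most 10 in all, crops included, and the job is handed in when it is done.

Besides the shell and the picture viewer there is one more tool, called after ">>>" by a JSON object that holds its "method" and its "body". move_arm: Moves the arm, as the interface text tells. Its arguments: {"type":"object","properties":{"plan":{"type":"array","items":{"type":"array"}}},"required":["plan"]}

```bash
mkdir -p pics; ls
python3 - <<'E'
from cell import status, cams, ctrl
import cv2,numpy as np
s=status.read_state();print(s['clock'],s['eef_pos'],s['tool_rot'],s['width'],ctrl.grasp_offset)
for n in('side','top'):
    cv2.imwrite(f'pics/{n}0.png',cams.get_image(n)); p=cams.camera_params(n);print(n,p)
a=[cv2.resize(cv2.imread(f'pics/{n}0.png'),(800,600),interpolation=cv2.INTER_CUBIC) for n in('side','top')]
for n,i in zip(('side','top'),a): cv2.imwrite(f'pics/{n}0b.png',i)
E
```

```text
pics
0.0 [ 213.41436002 -613.27963104  230.3845047 ] [-3.13964626e+00  3.94007942e-06  3.34811173e-01] 85.26478278581625 18.700000000000003
side {'K': array([[414.46148066,   0.        , 251.2697588 ],
       [  0.        , 414.46148066, 194.01880408],
       [  0.        ,   0.        ,   1.        ]]), 'k1': -0.10373899256583172, 'pose': array([[-9.90474910e-01, -8.89119205e-02,  1.05138589e-01,
         5.11733661e+02],
       [-1.37429717e-01,  5.91123174e-01, -7.94787057e-01,
         8.12023560e+02],
       [ 8.51618731e-03, -8.01665806e-01, -5.97711812e-01,
         6.98146055e+02],
       [ 0.00000000e+00,  0.00000000e+00,  0.00000000e+00,
         1.00000000e+00]])}
top {'K': array([[354.09421631,   0.        , 257.05233207],
       [  0.        , 354.09421631, 194.89662959],
       [  0.        ,   0.        ,   1.        ]]), 'k1': -0.03967371713922961, 'pose': array([[ 7.30673202e-03, -9.84599942e-01,  1.74669879e-01,
         4.31503716e+02],
       [-9.99743111e-01, -3.44497156e-03,  2.24018945e-02,
        -1.19673866e+01],
       [-2.14551713e-02, -1.74788693e-01, -9.84372180e-01,
         1.15891884e+03],
       [ 0.00000000e+00,  0.00000000e+00,  0.00000000e+00,
         1.00000000e+00]])}
```

View pics/top0b.png

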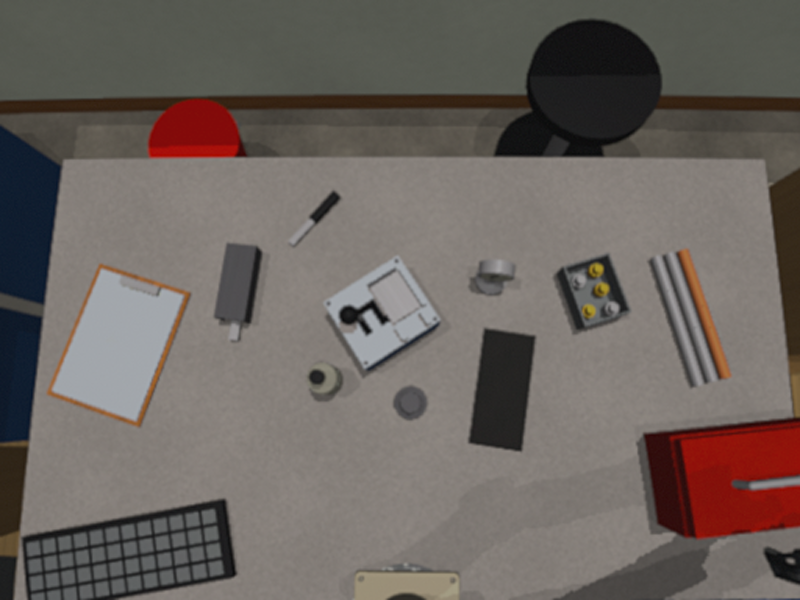

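View pics/side0b.png

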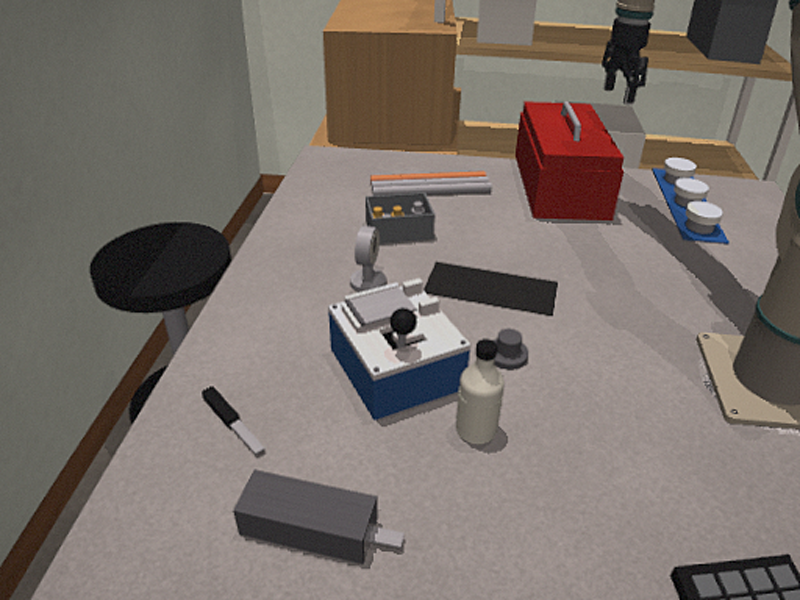

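```bash
cat > h.py <<'E'
import numpy as np,cv2
from scipy.optimize import least_squares
from scipy.spatial.transform import Rotation as R
from cell import status,cams,ctrl
P={n:cams.camera_params(n) for n in('side','top')}
def proj(n,X):
    p=P[n];X=np.atleast_2d(X);T=p['pose'];c=(X-T[:3,3])@T[:3,:3]
    u=c[:,:2]/c[:,2:];u=u*(1+p['k1']*(u**2).sum(1,keepdims=True))
    return u*p['K'][0,0]+p['K'][:2,2]
def unproj(n,uv,z):
    p=P[n];d=(np.atleast_2d(uv)-p['K'][:2,2])/p['K'][0,0];u=d.copy()
    for _ in range(20):u=d/(1+p['k1']*(u**2).sum(1,keepdims=True))
    T=p['pose'];r=np.c_[u,np.ones(len(u))]@T[:3,:3].T
    return T[:3,3]+r*((z-T[2,3])/r[:,2])[:,None]
def fr(pose,pts): # pose x,y,yaw
    x,y,a=pose;c,s=np.cos(a),np.sin(a);pts=np.atleast_2d(np.array(pts,float))
    return np.c_[x+c*pts[:,0]-s*pts[:,1],y+s*pts[:,0]+c*pts[:,1],pts[:,2]]
def fit(obs,x0): # obs: (cam,pt,uv)
    f=lambda p:np.concatenate([(proj(n,fr(p,q))-uv)[0] for n,q,uv in obs])
    r=least_squares(f,x0,x_scale=[10,10,.1],loss='soft_l1');return r.x,f(r.x).reshape(-1,2).round(1)
def crop(img,x0,y0,k,w=400,h=300):
    M=np.float32([[k,0,-k*x0],[0,k,-k*y0]])
    o=cv2.warpAffine(img,M,(w,h),flags=cv2.INTER_CUBIC)
    for x in range(int(np.ceil(x0/10)*10),int(x0+w/k),10):
        X=int((x-x0)*k);cv2.line(o,(X,0),(X,5),(0,255,255),1);cv2.putText(o,str(x),(X-8,14),0,.3,(0,255,255),1)
    for y in range(int(np.ceil(y0/10)*10),int(y0+h/k),10):
        Y=int((y-y0)*k);cv2.line(o,(0,Y),(5,Y),(0,255,255),1);cv2.putText(o,str(y),(6,Y+3),0,.3,(0,255,255),1)
    return o
def grab(name,cells):
    im={n:cams.get_image(n) for n in {c[0] for c in cells}}
    o=[crop(im[c[0]],*c[1:]) for c in cells]
    while len(o)<4 and len(o)>2:o.append(o[0]*0)
    cv2.imwrite(f'pics/{name}.png',np.vstack([np.hstack(o[i:i+2]) for i in range(0,len(o),2)]))
E
python3 - <<'E'
from h import *
grab('a',[('top',198,160,3.7),('top',120,150,3.9),('side',205,170,3.9),('side',145,290,3.2)])
E
```

```text
(no output)
```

View pics/a.png

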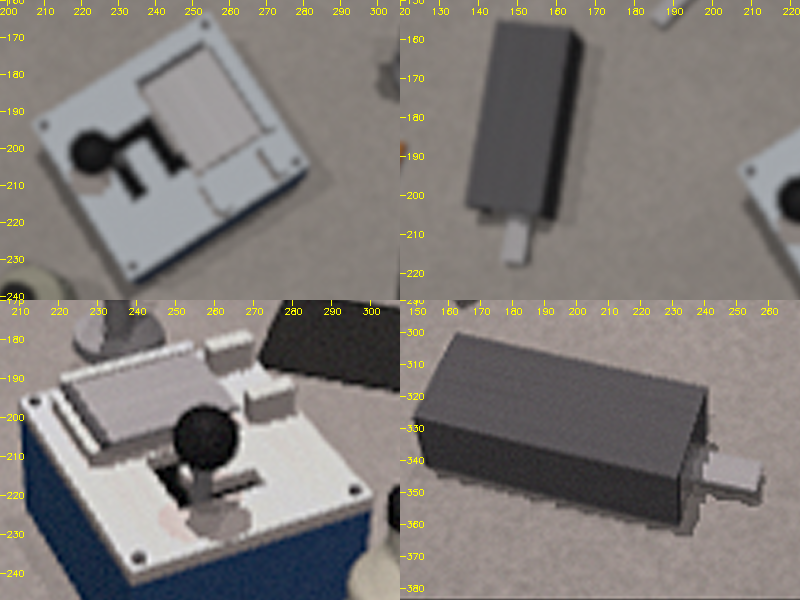

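Run:
```python
from h import *
g=[('top',[x,y,90],uv) for (x,y),uv in [((75,80),(206.9,193.8)),((75,-95),(253.9,164.3)),((-80,-95),(281.2,204.6)),((-80,80),(234,236.8))]]
sc=lambda x,y:(205+x/3.9,170+(y-300)/3.9)
g+=[('side',[x,y,90],uv) for (x,y),uv in [((75,80),sc(133,583)),((75,-95),sc(20,398)),((-80,80),sc(373,493))]]
print('gate',*fit(g,[500,0,.6]))
tc=lambda x,y:(120+(x-400)/3.9,150+y/3.9); s2=lambda x,y:(145+(x-400)/3.2,290+(y-300)/3.2)
s=[('top',[x,y,50],tc(*uv)) for (x,y),uv in [((82,32),(498,23)),((82,-32),(574,28)),((-78,32),(468,207)),((-78,-32),(543,215))]]
s+=[('side',[x,y,50],s2(*uv)) for (x,y),uv in [((82,32),(415,418)),((82,-32),(458,335)),((-78,32),(679,478)),((-78,-32),(708,386))]]
ps,r=fit(s,[500,300,0]);print('sleeve',ps,r.tolist())
print('tip',unproj('top',[tc(515,264)],14),unproj('side',[s2(759,478)],14))
print('blade w',unproj('top',[tc(502,262),tc(527,266),tc(530,220),tc(506,217)],14))
print('mouth',fr(ps,[-78,0,0]))
# mat
m=[('top',[0,0,3],0)]
q=np.array([(485,329),(535,336),(522,450),(469,443)])/1.5625
print('mat',unproj('top',q,3).round(1).tolist())
q=np.array([(323,381),(409,403),(490,280)])/1.5625
print('bottle,flange,gauge approx',unproj('top',q,30).round())
```

```text
gate [6.04175146e+02 6.05633866e+01 5.87939980e-01] [[-0.6  0.6]
 [-0.1 -0.4]
 [ 0.5  0.4]
 [-0.6 -0.1]
 [-0.1 -3. ]
 [-0.7  0. ]
 [ 0.5  0.1]]
sleeve [ 6.71942375e+02  3.59875792e+02 -9.88160960e-02] [[-0.6, 0.1], [-1.0, 0.6], [-0.9, 0.9], [-0.6, 0.9], [-0.7, -0.7], [-0.7, -1.2], [0.1, -0.4], [0.1, -0.4]]
tip [[557.45238016 366.59743338  14.        ]] [[555.90906084 370.68787767  14.        ]]
blade w [[559.07119996 377.8014023   14.        ]
 [555.8296591  356.26375147  14.        ]
 [594.89749267 355.96778169  14.        ]
 [597.35888807 376.71777625  14.        ]]
mouth [[594.32288563 367.57091023   0.        ]]
mat [[585.0, -161.2, 3.0], [570.6, -265.6, 3.0], [337.9, -231.9, 3.0], [351.2, -124.7, 3.0]]
bottle,flange,gauge approx [[ 473.  172.   30.]
 [ 431.   -3.   30.]
 [ 684. -170.   30.]]
```

>>> {"method": "move_arm", "body": {"plan": [[[27,31,3],[0,0,10.5],1],[[27,31,3],[0,0,10.5],1],[[27,31,3],[0,0,10.5],1],[[27,31,3],[0,0,10.5],1],[[27,31,3],[0,0,10.5],1],[[27,31,3],[0,0,10.5],1],[[27,31,3],[0,0,10.5],1],[[27,31,3],[0,0,10.5],1],[[27,31,3],[0,0,10.5],1],[[27,31,3],[0,0,10.5],1]]}}

```text
clock: 1.45
eef_pos: [484.2, -303.0, 261.4]
tool_rot: [-3.141, 0.0, 2.173]
force: [1.2, -0.8, 0.7]
width: 85.3
gripper_force: 0.0
```

```bash
python3 -c "
from h import *
s=status.read_state();print(s['clock'],s['eef_pos'],np.degrees(s['tool_rot']),s['qpos'].round(2) if hasattr(s['qpos'],'round') else s['qpos'])"
```

```text
1.45 [ 484.22484816 -302.98817804  261.39781103] [-1.79988695e+02  4.95031368e-03  1.24511704e+02] [ 0.83  0.52 -0.49  1.7   0.28  1.    0.84]
```

>>> {"method": "move_arm", "body": {"plan": [[[9,61,0],[0,0,10],1],[[9,61,0],[0,0,10],1],[[9,61,0],[0,0,10],1],[[9,61,0],[0,0,10],1],[[9,61,0],[0,0,9.8],1],[[9,61,0],[0,0,0],1],[[9,61,0],[0,0,0],1],[[9,61,0],[0,0,0],1],[[9,61,0],[0,0,0],1],[[9,61,-20],[0,0,0],1]]}}

```text
clock: 2.7
eef_pos: [574.4, 306.4, 243.1]
tool_rot: [3.14, 0.003, 3.036]
force: [1.3, -0.5, -1.2]
width: 85.6
gripper_force: 0.0
```

```bash
python3 -c "
from h import *
s=status.read_state();print(s['clock'],s['eef_pos'],np.degrees(s['tool_rot']),s['qpos'].round(2) if hasattr(s['qpos'],'round') else s['qpos'])"
```

```text
2.7 [574.37989522 306.40248605 243.05781732] [1.79903491e+02 1.62147186e-01 1.73946792e+02] [-0.15  0.7  -0.69  1.49  0.47  1.12  0.54]
```

>>> {"method": "move_arm", "body": {"plan": [[[1,62,-30],[0,0,0],1],[[0,0,-50],[0,0,0],1],[[0,0,-50],[0,0,0],1],[[0,0,-40],[0,0,0],1],[[0,0,-20],[0,0,0],1],[[0,0,0],[0,0,0],1]]}}

```text
clock: 3.45
eef_pos: [573.7, 359.6, 53.7]
tool_rot: [-3.14, -0.002, 3.036]
force: [-0.9, -0.9, 0.1]
width: 85.3
gripper_force: 0.0
```

Run:
```python
from h import *
grab('b',[('top',105,140,3.6),('side',205,270,3.6)])
print(status.read_state()['eef_pos'])
```

```text
[575.03075987 361.03038953  56.34636623]
```

View pics/b.png

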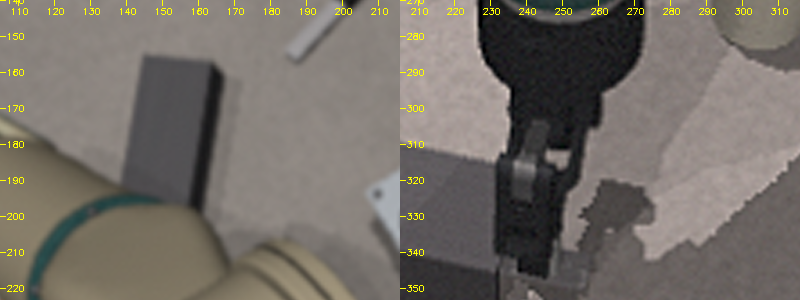

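>>> {"method": "move_arm", "body": {"plan": [[[-1,7,-20],[0,0,0],1],[[0,0,-20],[0,0,0],1],[[0,0,-12],[0,0,0],1],[[0,0,0],[0,0,0],1],[[0,0,0],[0,0,0],0.1],[[0,0,0],[0,0,0],0.1],[[0,0,0],[0,0,0],0.1],[[0,0,0],[0,0,0],0.1],[[0,0,0],[0,0,0],0.1]]}}

```text
clock: 4.68
eef_pos: [573.4, 367.4, 3.1]
tool_rot: [3.141, 0.0, 3.037]
force: [-0.0, -0.1, 0.1]
width: 17.7
gripper_force: 58.5
```

>>> {"method": "move_arm", "body": {"plan": [[[-10,1,0],[0,0,0],0.1],[[-20,2,0],[0,0,0],0.1],[[-20,2,0],[0,0,0],0.1],[[-20,2,0],[0,0,0],0.1],[[-20,2,0],[0,0,0],0.1],[[-20,2,0],[0,0,0],0.1],[[-20,2,0],[0,0,0],0.1],[[-20,2,0],[0,0,0],0.1],[[-20,2,0],[0,0,0],0.1],[[0,0,0],[0,0,0],0.1]]}}

```text
clock: 5.92
eef_pos: [400.5, 384.6, 3.1]
tool_rot: [-3.141, -0.002, 3.04]
force: [-1.6, -1.1, 1.0]
width: 17.7
gripper_force: 58.6
```

>>> {"method": "move_arm", "body": {"plan": [[[0,0,0],[0,0,0],0.5],[[0,0,0],[0,0,0],1],[[0,0,0],[0,0,0],1],[[0,0,0],[0,0,0],1],[[0,0,40],[0,0,0],1],[[0,-60,50],[0,0,0],1],[[0,-60,40],[0,0,0],1],[[0,-60,0],[0,0,0],1],[[0,-30,0],[0,0,0],1]]}}

```text
clock: 7.05
eef_pos: [403.1, 190.2, 117.8]
tool_rot: [-3.139, 0.0, 3.033]
force: [0.1, 0.5, 0.2]
width: 85.2
gripper_force: 0.0
```

Run:
```python
from h import *
grab('c',[('top',105,165,3.6),('side',205,270,2.6)])
print(status.read_state()['eef_pos'])
```

```text
[402.99884982 189.25756256 117.36665353]
```

View pics/c.png

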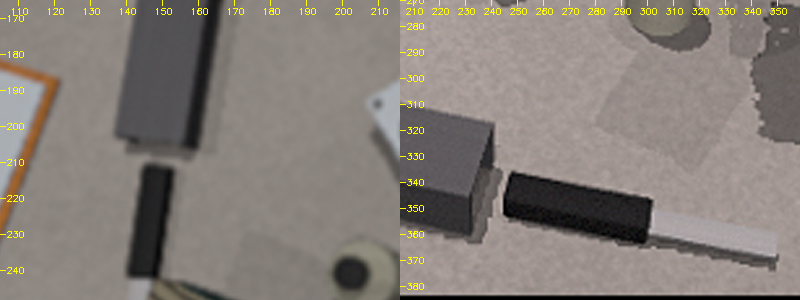

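Run:
```python
from h import *
t=lambda x,y:(105+x/3.6,165+y/3.6); s=lambda x,y:(205+(x-400)/2.6,270+y/2.6)
o=[('top',[-60,-13,24],t(145,164)),('top',[-60,13,24],t(175,169)),('top',[45,-13,24],t(128,276)),('top',[45,13,24],t(158,278)),
('side',[-60,13,24],s(513,172)),('side',[-60,-13,24],s(503,197)),('side',[45,13,24],s(653,200)),('side',[45,-13,24],s(645,225)),('side',[135,0,14],s(776,248))]
print(fit(o,[500,375,3.04]))
```

```text
(array([518.71604207, 373.42461705,   3.0264716 ]), array([[-0.2, -0. ],
       [-0.8, -0.5],
       [-1.2,  1. ],
       [-1.6,  1.4],
       [-1. , -2.7],
       [-0.8, -0.7],
       [ 0.1, -1.3],
       [ 0.8,  1.2],
       [ 0.1, -0.3]]))
```

>>> {"method": "move_arm", "body": {"plan": [[[0,46,10],[0,0,0],1],[[0,46,10],[0,0,0],1],[[29,46,0],[0,0,0],1],[[29,46,0],[0,0,-0.5],1],[[29,0,-10],[0,0,0],1],[[29,0,-25],[0,0,0],1],[[0,0,-35],[0,0,0],1],[[0,0,-30],[0,0,0],1],[[0,0,0],[0,0,0],1]]}}

```text
clock: 8.28
eef_pos: [517.3, 377.8, 35.1]
tool_rot: [-3.139, -0.004, 3.029]
force: [0.4, 0.1, 0.3]
width: 85.7
gripper_force: 0.0
```

>>> {"method": "move_arm", "body": {"plan": [[[1,-4,-20],[0,0,0],1],[[0,0,-12.5],[0,0,0],1],[[0,0,0],[0,0,0],1],[[0,0,0],[0,0,0],0.1],[[0,0,0],[0,0,0],0.1],[[0,0,0],[0,0,0],0.1],[[0,0,0],[0,0,0],0.1],[[0,0,0],[0,0,0],0.1]]}}

```text
clock: 9.28
eef_pos: [520.6, 374.6, 5.7]
tool_rot: [3.141, 0.001, 3.028]
force: [-0.8, 0.0, 4.5]
width: 25.0
gripper_force: 60.6
```

>>> {"method": "move_arm", "body": {"plan": [[[0,0,25],[0,0,0],0.1],[[0,0,50],[0,0,0],0.1],[[0,0,55],[0,0,-5],0.1],[[0,0,55],[0,0,-10],0.1],[[0,0,50],[0,0,-10],0.1],[[-6,-45,0],[0,0,-10],0.1],[[-6,-45,0],[0,0,-10],0.1],[[-6,-45,0],[0,0,-10],0.1],[[-6,-45,0],[0,0,-10],0.1],[[-6,-45,0],[0,0,-10],0.1]]}}

```text
clock: 10.52
eef_pos: [489.4, 147.4, 239.6]
tool_rot: [-3.141, 0.0, 1.713]
force: [0.3, -0.5, -1.9]
width: 24.9
gripper_force: 59.9
```

>>> {"method": "move_arm", "body": {"plan": [[[-6,-50,0],[0,0,-10],0.1],[[-6,-50,0],[0,0,-10],0.1],[[-6,-50,0],[0,0,-10],0.1],[[-6,-50,0],[0,0,-10],0.1],[[-6,-40,0],[0,0,-10],0.1],[[0,0,0],[0,0,-10],0.1],[[0,0,0],[0,0,0],0.1]]}}

```text
clock: 11.4
eef_pos: [459.6, -91.0, 239.6]
tool_rot: [-3.141, 0.001, 0.673]
force: [-0.0, 0.9, -1.7]
width: 24.5
gripper_force: 59.7
```

Run:
```python
from h import *
s=status.read_state();print(s['clock'],s['eef_pos'],np.degrees(s['tool_rot']),s['qpos'],s['width'])
cv2.imwrite('pics/d.png',np.hstack([crop(cams.get_image('side'),180,40,2),crop(cams.get_image('top'),180,140,3)]))
```

```text
11.4 [459.62009468 -90.975461   239.63541708] [-1.79957576e+02  4.58258506e-02  3.85444770e+01] [ 0.17298572  0.36117525 -0.05039003  1.99263589  0.0251522   0.789448
 -0.78996124] 24.547447770599593
```

View pics/d.png

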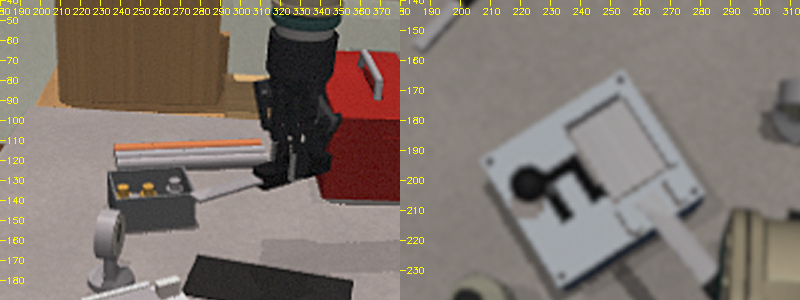

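```bash
cat >> h.py <<'E'
def tri(a,b): # side px, top px
    f=lambda X:np.r_[(proj('side',X)-a)[0],(proj('top',X)-b)[0]]
    r=least_squares(f,[550,0,150]);return r.x.round(1),f(r.x).round(1)
E
python3 - <<'E'
from h import *
print(tri((277.5,139.5),(261.7,207.3)))
X=[566.8,-5.7,246];print(proj('side',X),proj('top',X))
# handle front end
print(proj('side',[459.6+47*.782,-91+47*.623,246]),proj('top',[459.6+47*.782,-91+47*.623,246]))
E
```

```text
(array([561.5,  -3.5, 243.4]), array([ 0.1,  0. ,  0. , -0.1]))
[[275.37974221 137.83747156]] [[262.5451871  205.00496919]]
[[307.58738513 128.62289367]] [[284.2278862  232.22929061]]
```

>>> {"method": "move_arm", "body": {"plan": [[[8,6,-30],[0,0,-5.5],0.1],[[7,6,-40],[0,0,0],0.1],[[0,0,-35],[0,0,0],0.1],[[0,0,-30],[0,0,0],0.1],[[0,0,0],[0,0,0],0.1]]}}

```text
clock: 12.12
eef_pos: [473.6, -77.8, 103.3]
tool_rot: [-3.138, 0.003, 0.579]
force: [0.2, 0.5, -0.9]
width: 24.7
gripper_force: 59.7
```

Run:
```python
from h import *
s=status.read_state();print(s['clock'],s['eef_pos'],np.degrees(s['tool_rot']),s['force'],s['width'])
cv2.imwrite('pics/e.png',np.hstack([crop(cams.get_image('side'),200,160,3.2),crop(cams.get_image('top'),205,150,3.9)]))
```

```text
12.125 [473.57052973 -77.7815602  103.26166271] [-179.78635205    0.19712946   33.17615664] [ 0.22694422  0.48100168 -0.89724876] 24.745500247315196
```

View pics/e.png

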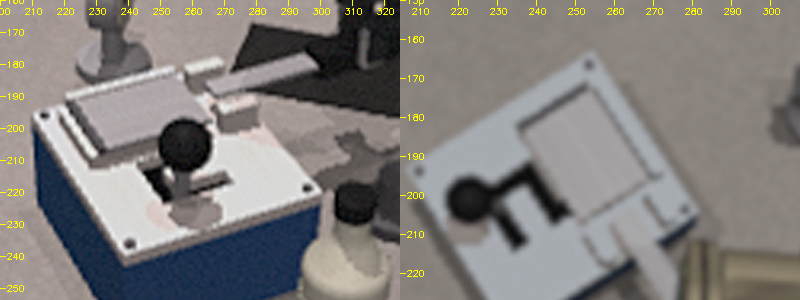

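Run:
```python
from h import *
X,r=tri((200+207/3.2,160+91/3.2),(205+(624-400)/3.9,150+224/3.9));print(X,r)
g=[604.2,60.6,.588];c,s=np.cos(.588),np.sin(.588);d=X[:2]-g[:2];print('gate',c*d[0]+s*d[1],-s*d[0]+c*d[1])
for p in([-14,-44,102],[-50,-44,108],[-76,-22,110],[-46,-22,110],[-46,-66,110]):
    w=fr(g,p);print(p,proj('side',w),proj('top',w))
```

```text
[584.3  -4.5 104.3] [ 1.   0.2  0.  -1.3]
gate -52.668671345763116 -43.12807738204886
[-14, -44, 102] [[251.29776612 193.24723994]] [[255.6824845  195.57025508]]
[-50, -44, 108] [[264.63061354 187.52460998]] [[262.20884707 205.08535148]]
[-76, -22, 110] [[278.38482896 189.00709992]] [[260.8450406  216.22795104]]
[-46, -22, 110] [[267.38360974 192.13862467]] [[255.32584564 207.89640322]]
[-46, -66, 110] [[259.12464493 182.54374848]] [[267.59130082 199.88607905]]
```

>>> {"method": "move_arm", "body": {"plan": [[[0,0,-4],[0,0,0],0.1],[[0,0,-4],[0,0,0],0.1],[[0,0,-2],[0,0,0],0.1],[[0,0,0],[0,0,0],0.1]]}}

```text
clock: 12.72
eef_pos: [475.1, -78.9, 95.0]
tool_rot: [-3.142, 0.0, 0.576]
force: [0.4, -0.5, -2.2]
width: 24.4
gripper_force: 59.7
```

>>> {"method": "move_arm", "body": {"plan": [[[0,0,-2],[0,0,0],0.1],[[0,0,0],[0,0,0],0.1]]}}

```text
clock: 12.98
eef_pos: [475.1, -78.9, 92.9]
tool_rot: [-3.141, 0.0, 0.576]
force: [0.3, 0.0, -1.7]
width: 25.1
gripper_force: 59.7
```

>>> {"method": "move_arm", "body": {"plan": [[[0,0,-2],[0,0,0],0.1],[[0,0,0],[0,0,0],0.1]]}}

```text
clock: 13.22
eef_pos: [475.1, -78.9, 90.8]
tool_rot: [-3.141, 0.0, 0.576]
force: [0.1, 0.3, -1.8]
width: 24.8
gripper_force: 59.7
```

>>> {"method": "move_arm", "body": {"plan": [[[0,0,-2],[0,0,0],0.1],[[0,0,0],[0,0,0],0.1]]}}

```text
clock: 13.48
eef_pos: [475.1, -78.8, 88.8]
tool_rot: [-3.141, 0.0, 0.576]
force: [-0.2, 0.1, -1.3]
width: 24.7
gripper_force: 59.7
```

>>> {"method": "move_arm", "body": {"plan": [[[0,0,-2],[0,0,0],0.1],[[0,0,0],[0,0,0],0.1]]}}

```text
clock: 13.72
eef_pos: [475.1, -78.8, 86.8]
tool_rot: [-3.141, 0.0, 0.576]
force: [0.9, 1.3, -1.1]
width: 24.7
gripper_force: 59.7
```

>>> {"method": "move_arm", "body": {"plan": [[[0,0,3.5],[0,0,0],0.1],[[8.3,5.5,0],[0,0,0],0.1],[[8.3,5.5,0],[0,0,0],0.1],[[8.3,5.5,0],[0,0,0],0.1],[[8.3,5.5,0],[0,0,0],0.1],[[8.3,5.5,0],[0,0,0],0.1],[[0,0,0],[0,0,0],0.1]]}}

```text
clock: 14.6
eef_pos: [517.6, -50.6, 90.4]
tool_rot: [3.141, -0.001, 0.577]
force: [-0.9, 0.6, -1.9]
width: 24.9
gripper_force: 59.7
```

Run:
```python
from h import *
s=status.read_state();print(s['clock'],s['eef_pos'],np.degrees(s['tool_rot']),s['force'],s['torque'])
cv2.imwrite('pics/f.png',np.hstack([crop(cams.get_image('side'),200,160,3.2),crop(cams.get_image('top'),205,150,3.9)]))
```

```text
14.6 [517.58566707 -50.60070563  90.44535879] [ 1.79987009e+02 -4.90396219e-02  3.30481659e+01] [-0.94567057  0.5703255  -1.91600733] [-0.00239417  0.07386503  0.01153803]
```

View pics/f.png

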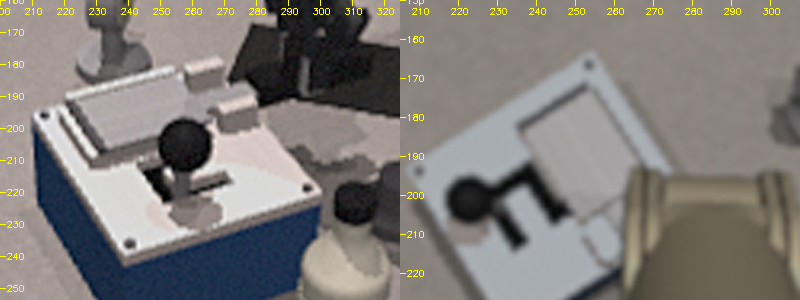

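>>> {"method": "move_arm", "body": {"plan": [[[0,0,7],[0,0,0],0.1],[[0.8,0.6,9],[0,0,0],0.1],[[2.5,1.7,8.8],[0,0,0],0.1],[[3.9,2.6,8.1],[0,0,0],0.1],[[0,0,0],[0,0,0],0.1]]}}

```text
clock: 15.32
eef_pos: [524.8, -46.2, 124.3]
tool_rot: [3.14, -0.002, 0.576]
force: [-0.3, -0.9, -1.9]
width: 24.8
gripper_force: 59.8
```

>>> {"method": "move_arm", "body": {"plan": [[[5.4,3.6,7],[0,0,0],0.1],[[6.5,4.3,5.7],[0,0,0],0.1],[[7.4,4.9,4.2],[0,0,0],0.1],[[8,5.3,2.4],[0,0,0],0.1],[[8.3,5.5,0.7],[0,0,0],0.1],[[8.2,5.5,-1.2],[0,0,0],0.1],[[7.8,5.2,-3],[0,0,0],0.1],[[3.4,2.2,-1],[0,0,0],0.1],[[0,0,0],[0,0,0],0.1]]}}

```text
clock: 16.45
eef_pos: [579.4, -9.3, 138.0]
tool_rot: [-3.141, -0.001, 0.576]
force: [-0.3, -0.6, -1.2]
width: 24.7
gripper_force: 59.8
```

Run:
```python
from h import *
s=status.read_state();print(s['clock'],s['eef_pos'],np.degrees(s['tool_rot']),s['force'],s['torque'])
cv2.imwrite('pics/g.png',np.hstack([crop(cams.get_image('side'),190,130,3.0),crop(cams.get_image('top'),205,140,3.7)]))
```

```text
16.45 [579.35434857  -9.26414261 137.99874542] [-1.79989657e+02 -4.40990134e-02  3.30243340e+01] [-0.2896121  -0.57063176 -1.21916078] [-0.08400039  0.03058576  0.01680872]
```

View pics/g.png

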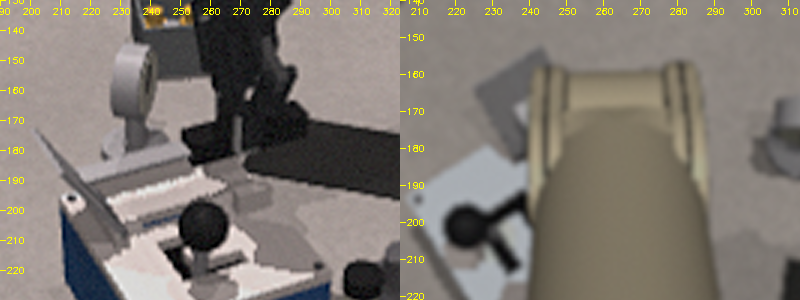

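Run:
```python
from h import *
g=[604.2,60.6,.588]
for t in(1.6,1.8,1.9,2,2.1,2.2): print(t,proj('side',fr(g,[50-64*np.cos(t),0,102+64*np.sin(t)])),proj('side',fr(g,[50-64*np.cos(t),-88,102+64*np.sin(t)])))
print(proj('side',fr(g,[50,0,102])))
# mat fit
q=np.array([(485,329),(535,336),(522,450),(469,443)])/1.5625
o=[('top',p,uv) for p,uv in zip([[120,55,3],[120,-55,3],[-120,-55,3],[-120,55,3]],q)]
q=np.array([(557,282),(553,313),(425,289),(438,263)])/1.5625
o+=[('side',p,uv) for p,uv in zip([[-120,-55,3],[-120,55,3],[120,55,3],[120,-55,3]],q)]
print(fit(o,[461,-196,-.15]))
```

```text
1.6 [[233.19489323 188.25600394]] [[218.04843362 168.31097953]]
1.8 [[227.88694745 190.31589936]] [[213.04119678 170.16558671]]
1.9 [[225.30987717 191.67779731]] [[210.61961928 171.41531776]]
2 [[222.82390865 193.24217856]] [[208.28982379 172.8629476 ]]
2.1 [[220.45775698 194.99150438]] [[206.07844216 174.49241275]]
2.2 [[218.23865071 196.90579452]] [[204.0106557  176.28529605]]
[[234.43906194 210.75660043]]
(array([ 4.59155841e+02, -1.95837759e+02, -1.50151008e-01]), array([[-0.6, -0.3],
       [ 0.8,  0.3],
       [ 0.2,  1.8],
       [-0.4,  0.8],
       [ 0.6, -1.2],
       [-0.2,  0.5],
       [-2. ,  0.9],
       [-1.5, -2.2]]))
```

>>> {"method": "move_arm", "body": {"plan": [[[-16,-11,2],[0,0,0],0.1],[[-17,-11,20],[0,0,0],0.1],[[0,0,50],[0,0,0],0.1],[[-18,-27,0],[0,0,-8.4],0.1],[[-18,-27,0],[0,0,-8.4],0.1],[[-18,-27,0],[0,0,-8.4],0.1],[[-18,-27,-20],[0,0,-8.4],0.1],[[-18,-27,-40],[0,0,-8.4],0.1],[[-18,-27,-50],[0,0,0],0.1],[[0,0,0],[0,0,0],0.1]]}}

```text
clock: 17.8
eef_pos: [433.6, -195.4, 97.5]
tool_rot: [-3.141, 0.008, -0.163]
force: [-0.4, 0.1, -1.4]
width: 24.8
gripper_force: 59.8
```

>>> {"method": "move_arm", "body": {"plan": [[[4,2,-40],[0,0,0],0.1],[[0,0,-30],[0,0,0],0.1],[[0,0,-14],[0,0,0],0.1],[[0,0,0],[0,0,0],0.1]]}}

```text
clock: 18.3
eef_pos: [442.3, -191.7, 16.3]
tool_rot: [-3.141, 0.0, -0.157]
force: [-0.1, 0.0, -1.0]
width: 24.7
gripper_force: 59.8
```

>>> {"method": "move_arm", "body": {"plan": [[[0,0,-3],[0,0,0],0.1],[[0,0,0],[0,0,0],0.1]]}}

```text
clock: 18.55
eef_pos: [442.5, -192.1, 14.0]
tool_rot: [3.141, -0.002, -0.157]
force: [-0.4, 0.2, -2.3]
width: 25.0
gripper_force: 59.8
```

>>> {"method": "move_arm", "body": {"plan": [[[0,0,-3],[0,0,0],0.1],[[0,0,0],[0,0,0],0.1]]}}

```text
clock: 18.8
eef_pos: [442.2, -192.0, 10.7]
tool_rot: [3.141, -0.001, -0.158]
force: [-0.2, -0.1, -2.2]
width: 24.4
gripper_force: 59.8
```

>>> {"method": "move_arm", "body": {"plan": [[[0,0,-2],[0,0,0],0.1],[[0,0,0],[0,0,0],0.1]]}}

```text
clock: 19.05
eef_pos: [442.2, -192.1, 8.6]
tool_rot: [3.141, -0.001, -0.158]
force: [-0.5, -0.6, 0.6]
width: 25.1
gripper_force: 60.0
```

>>> {"method": "move_arm", "body": {"plan": [[[0,0,0],[0,0,0],0.5],[[0,0,0],[0,0,0],1],[[0,0,0],[0,0,0],1],[[0,0,0],[0,0,0],1],[[0,0,40],[0,0,0],1],[[0,0,50],[0,0,0],1],[[0,0,55],[0,0,0],1],[[0,0,55],[0,0,0],1],[[0,0,0],[0,0,0],1]]}}

```text
clock: 20.18
eef_pos: [444.3, -193.1, 212.0]
tool_rot: [3.14, -0.009, -0.157]
force: [-0.2, 0.8, -0.8]
width: 85.7
gripper_force: 0.0
```

Run:
```python
from h import *
s=status.read_state();print(s['clock'],s['eef_pos'],s['tool_rot'])
g=[604.2,60.6,.588]
K=lambda f,s:fr(g,[200*np.sin(f),200*np.cos(f)*np.sin(s),-50+200*np.cos(f)*np.cos(s)])
r=least_squares(lambda p:np.r_[(proj('side',K(*p))-(257.8,205.1))[0],(proj('top',K(*p))-(223.1,201.1))[0]],[0,.25]);print(r.x,r.fun)
for p in [(r.x[0],.252),(.14,.252),(.14,0),(-.14,0),(-.14,-.252),(.14,-.252)]:print(p,K(*p).round(1))
im=cams.get_image('side');cv2.imwrite('pics/h.png',np.hstack([crop(im,200,110,3.2),crop(cams.get_image('top'),205,150,2.6)]))
```

```text
20.175 [ 444.27794093 -193.12257853  212.00867657] [ 3.14014586 -0.00855554 -0.15738936]
[0.08413768 0.24826962] [-0.46766119 -0.3405463  -0.27564565  0.6859002 ]
(np.float64(0.08413768290239194), 0.252) [[590.6 111.3 143. ]]
(0.14, 0.252) [[600.  117.2 141.8]]
(0.14, 0) [[627.4  76.1 148. ]]
(-0.14, 0) [[581.   45.1 148. ]]
(-0.14, -0.252) [[608.4   4.  141.8]]
(0.14, -0.252) [[654.8  35.  141.8]]
```

View pics/h.png

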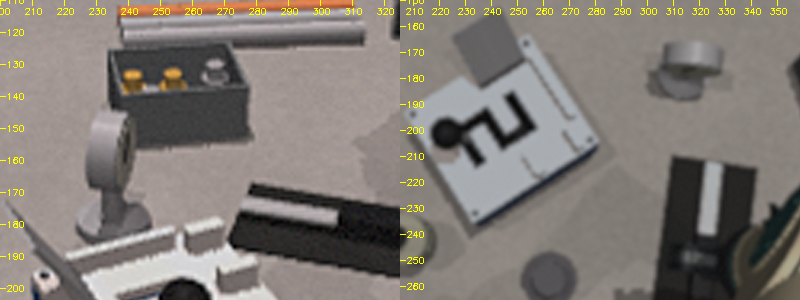

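>>> {"method": "move_arm", "body": {"plan": [[[24.4,50.7,2],[0,0,7.1],1],[[24.4,50.7,2],[0,0,7.1],1],[[24.4,50.7,0],[0,0,7.1],1],[[24.4,50.7,0],[0,0,7.1],1],[[24.4,50.7,0],[0,0,7.1],1],[[24.4,50.7,0],[0,0,7.1],1],[[0,0,0],[0,0,0],1],[[0,0,0],[0,0,0],1]]}}

```text
clock: 21.28
eef_pos: [586.9, 111.3, 210.1]
tool_rot: [-3.141, 0.004, 0.585]
force: [0.2, -1.2, 0.6]
width: 85.3
gripper_force: 0.0
```

>>> {"method": "move_arm", "body": {"plan": [[[3,0,-30],[0,0,0],1],[[0,0,-30],[0,0,0],1],[[0,0,-22],[0,0,0],1],[[0,0,0],[0,0,0],1],[[0,0,0],[0,0,0],0.2],[[0,0,0],[0,0,0],0.2],[[0,0,0],[0,0,0],0.2],[[0,0,0],[0,0,0],0.2]]}}

```text
clock: 22.28
eef_pos: [592.1, 112.3, 131.5]
tool_rot: [3.141, -0.002, 0.586]
force: [-0.7, -0.7, 5.7]
width: 35.0
gripper_force: 59.2
```

>>> {"method": "move_arm", "body": {"plan": [[[5,3.2,-0.5],[0,0,0],0.2],[[4.3,2.8,-0.7],[0,0,0],0.2],[[0,0,0],[0,0,0],0.2]]}}

```text
clock: 22.65
eef_pos: [601.5, 118.2, 130.4]
tool_rot: [3.141, -0.002, 0.584]
force: [-0.1, 0.1, 5.5]
width: 35.3
gripper_force: 59.4
```

```bash
cat > k.py <<'E'
from h import *
s=status.read_state();g=[604.2,60.6,.588];c,q=np.cos(.588),np.sin(.588)
d=s['eef_pos']-np.r_[g[:2],0];F=np.array(s['force'])
print(s['clock'],s['eef_pos'].round(1),'gate',(c*d[0]+q*d[1]).round(1),(-q*d[0]+c*d[1]).round(1),'F gate',(c*F[0]+q*F[1]).round(1),(-q*F[0]+c*F[1]).round(1),F[2].round(1),s['width'])
# knob by dark blob in both views
K=lambda f,s:fr(g,[200*np.sin(f),200*np.cos(f)*np.sin(s),-50+200*np.cos(f)*np.cos(s)])
E
python3 k.py
```

```text
22.65 [601.5 118.2 130.4] gate 29.7 49.4 F gate -0.1 0.1 5.5 35.279013683847
```

>>> {"method": "move_arm", "body": {"plan": [[[2.5,1.7,-0.3],[0,0,0],0.2],[[0,0,0],[0,0,0],0.2]]}}

```text
clock: 22.9
eef_pos: [603.5, 119.4, 130.0]
tool_rot: [3.141, -0.001, 0.583]
force: [-1.9, -0.9, 7.0]
width: 35.0
gripper_force: 59.4
```

```bash
python3 k.py
```

```text
22.9 [603.5 119.4 130. ] gate 32.0 49.3 F gate -2.1 0.3 7.0 34.98514518494665
```

>>> {"method": "move_arm", "body": {"plan": [[[-2.1,-1.4,0.3],[0,0,0],0.2],[[5.5,-8.2,2.2],[0,0,0],0.2],[[5.5,-8.2,1.7],[0,0,0],0.2],[[0,0,0],[0,0,0],0.2]]}}

```text
clock: 23.4
eef_pos: [611.9, 105.1, 133.7]
tool_rot: [-3.137, -0.003, 0.584]
force: [-1.7, 4.3, 5.7]
width: 34.9
gripper_force: 61.3
```

```bash
python3 k.py
```

```text
23.4 [611.9 105.1 133.7] gate 31.1 32.7 F gate 0.9 4.6 5.7 34.898428427032925
```

>>> {"method": "move_arm", "body": {"plan": [[[5.5,-8.2,1.2],[0,0,0],0.2],[[5.5,-8.2,0.7],[0,0,0],0.2],[[5.5,-8.2,0.3],[0,0,0],0.2],[[0,0,0],[0,0,0],0.2]]}}

```text
clock: 23.9
eef_pos: [633.0, 79.8, 139.4]
tool_rot: [3.139, -0.011, 0.588]
force: [-1.4, 0.8, 19.3]
width: 35.1
gripper_force: 58.3
```

```bash
python3 k.py
```

```text
23.9 [633.   79.8 139.4] gate 34.7 0.0 F gate -0.7 1.5 19.3 35.09872523019451
```

>>> {"method": "move_arm", "body": {"plan": [[[0,0,0],[0,0,0],0.7],[[0,0,0],[0,0,0],0.7],[[0,0,0],[0,0,0],0.7]]}}

```text
clock: 24.28
eef_pos: [627.9, 77.1, 134.4]
tool_rot: [-3.141, 0.002, 0.586]
force: [-0.2, -0.3, -0.7]
width: 60.3
gripper_force: 0.0
```

```bash
python3 k.py
```

```text
24.275 [627.9  77.1 134.4] gate 28.9 0.6 F gate -0.3 -0.1 -0.7 60.269544995408474
```

>>> {"method": "move_arm", "body": {"plan": [[[0,0,-6],[0,0,0],0.7],[[0,0,0],[0,0,0],0.7],[[0,0,0],[0,0,0],0.2],[[0,0,0],[0,0,0],0.2],[[0,0,0],[0,0,0],0.2]]}}

```text
clock: 24.9
eef_pos: [628.6, 77.5, 129.3]
tool_rot: [3.141, -0.0, 0.586]
force: [-0.7, -0.3, 1.8]
width: 35.2
gripper_force: 59.6
```

```bash
python3 k.py
```

```text
24.9 [628.6  77.5 129.3] gate 29.7 0.5 F gate -0.8 0.1 1.8 35.15222299285842
```

>>> {"method": "move_arm", "body": {"plan": [[[-7.7,-5.1,1],[0,0,0],0.2],[[-7.7,-5.1,0.7],[0,0,0],0.2],[[-7.7,-5.1,0.3],[0,0,0],0.2],[[0,0,0],[0,0,0],0.2]]}}

```text
clock: 25.4
eef_pos: [604.3, 61.5, 131.6]
tool_rot: [-3.141, 0.001, 0.585]
force: [-1.4, 0.5, 5.9]
width: 35.6
gripper_force: 60.4
```

```bash
python3 k.py
```

```text
25.4 [604.3  61.5 131.6] gate 0.6 0.7 F gate -0.9 1.2 5.9 35.623696950197974
```

>>> {"method": "move_arm", "body": {"plan": [[[-7.7,-5.1,-0.3],[0,0,0],0.2],[[-7.7,-5.1,-0.7],[0,0,0],0.2],[[-7.7,-5.1,-1],[0,0,0],0.2],[[0,0,0],[0,0,0],0.2]]}}

```text
clock: 25.9
eef_pos: [580.6, 45.8, 129.1]
tool_rot: [-3.141, 0.003, 0.588]
force: [-2.2, -1.0, 7.2]
width: 35.3
gripper_force: 61.8
```

```bash
python3 k.py
```

```text
25.9 [580.6  45.8 129.1] gate -27.8 0.7 F gate -2.4 0.4 7.2 35.25407963030605
```

>>> {"method": "move_arm", "body": {"plan": [[[5.5,-8.2,-0.3],[0,0,0],0.2],[[5.5,-8.2,-0.7],[0,0,0],0.2],[[5.5,-8.2,-1.2],[0,0,0],0.2],[[0,0,0],[0,0,0],0.2]]}}

```text
clock: 26.4
eef_pos: [592.5, 22.6, 125.0]
tool_rot: [-3.133, 0.011, 0.585]
force: [-6.1, 2.0, 4.5]
width: 35.3
gripper_force: 65.0
```

```bash
python3 k.py
```

```text
26.4 [592.5  22.6 125. ] gate -30.8 -25.1 F gate -3.9 5.0 4.5 35.308615205660615
```

Moving fine; regrip to relax, then finish this leg.

>>> {"method": "move_arm", "body": {"plan": [[[0,0,0],[0,0,0],0.6],[[0,0,0],[0,0,0],0.6],[[0,0,0],[0,0,0],0.2],[[0,0,0],[0,0,0],0.2],[[5.5,-8.2,-1.5],[0,0,0],0.2],[[5.5,-8.2,-2],[0,0,0],0.2],[[5.5,-8.2,-2.4],[0,0,0],0.2],[[0,0,0],[0,0,0],0.2]]}}

```text
clock: 27.4
eef_pos: [612.2, 1.3, 120.0]
tool_rot: [-3.133, 0.003, 0.587]
force: [-5.3, 5.8, 3.0]
width: 35.4
gripper_force: 63.5
```

```bash
python3 k.py
```

```text
27.4 [612.2   1.3 120. ] gate -26.3 -53.8 F gate -1.2 7.7 3.0 35.3705851779067
```

>>> {"method": "move_arm", "body": {"plan": [[[-1.7,2.5,0],[0,0,0],0.6],[[0,0,0],[0,0,0],0.6],[[0,0,0],[0,0,0],0.2],[[0,0,0],[0,0,0],0.2],[[0,0,0],[0,0,0],0.2],[[8,5.3,1],[0,0,0],0.2],[[8,5.3,0.7],[0,0,0],0.2],[[8,5.3,0.3],[0,0,0],0.2],[[0,0,0],[0,0,0],0.2]]}}

```text
clock: 28.52
eef_pos: [636.5, 16.4, 123.0]
tool_rot: [-3.14, 0.002, 0.588]
force: [-2.5, 1.6, 0.2]
width: 35.6
gripper_force: 59.9
```

```bash
python3 k.py
```

```text
28.525 [636.5  16.4 123. ] gate 2.4 -54.7 F gate -1.2 2.7 0.2 35.623937071907264
```

>>> {"method": "move_arm", "body": {"plan": [[[6.5,7.3,-0.3],[0,0,0],0.2],[[7.5,5.5,-0.7],[0,0,0],0.2],[[8,5.3,-1],[0,0,0],0.2],[[3,2,-0.4],[0,0,0],0.2],[[0,0,0],[0,0,0],0.2]]}}

```text
clock: 29.15
eef_pos: [663.6, 35.9, 120.1]
tool_rot: [3.14, -0.001, 0.585]
force: [1.8, -2.3, -5.4]
width: 35.3
gripper_force: 60.7
```

```bash
python3 k.py
```

```text
29.15 [663.6  35.9 120.1] gate 35.8 -53.5 F gate 0.2 -2.9 -5.4 35.2991372859716
```

>>> {"method": "move_arm", "body": {"plan": [[[3,2,0],[0,0,0],0.2],[[0,0,0],[0,0,0],0.2]]}}

```text
clock: 29.4
eef_pos: [665.2, 37.6, 120.0]
tool_rot: [3.142, 0.001, 0.586]
force: [-0.6, -4.4, -7.2]
width: 35.3
gripper_force: 60.6
```

```bash
python3 k.py
```

```text
29.4 [665.2  37.6 120. ] gate 38.0 -53.0 F gate -2.9 -3.4 -7.2 35.31300238456127
```

>>> {"method": "move_arm", "body": {"plan": [[[0,0,0],[0,0,0],1],[[0,0,0],[0,0,0],1],[[0,0,0],[0,0,0],1],[[0,0,40],[0,0,0],1],[[0,0,50],[0,0,0],1],[[-30,-40,20],[0,0,0],1],[[-35,-50,0],[0,0,0],1],[[-35,-50,0],[0,0,0],1],[[-35,-50,0],[0,0,0],1],[[-30,-50,0],[0,0,0],1]]}}

```text
clock: 30.65
eef_pos: [499.6, -202.8, 231.3]
tool_rot: [3.141, -0.001, 0.587]
force: [2.0, -0.9, 0.6]
width: 85.4
gripper_force: 0.0
```

```bash
cat k.py > k2.py
cat >> k2.py <<'E'
for n in('side','top'):
    im=cams.get_image(n);cv2.imwrite(f'pics/k_{n}.png',im)
    m=cv2.inRange(im,(0,0,0),(40,40,40));
    for p in[(.14,-.252),(.155,-.265),(0.1,-.252),(-.14,-.252)]:print(n,p,proj(n,K(*p)).round(1))
    m=cv2.morphologyEx(m,cv2.MORPH_OPEN,np.ones((5,5),np.uint8))
    N,l,st,ce=cv2.connectedComponentsWithStats(m)
    c0=proj(n,K(0,-.2))[0]
    for i in range(1,N):
        if np.hypot(*(ce[i]-c0))<45:print('blob',ce[i].round(1),st[i][2:])
E
python3 k2.py
```

```text
30.65 [ 499.6 -202.8  231.3] gate -233.2 -161.2 F gate 1.1 -1.8 0.6 85.38948290425172
side (0.14, -0.252) [[234.2 182.8]]
side (0.155, -0.265) [[232.7 183. ]]
side (0.1, -0.252) [[237.3 181.6]]
side (-0.14, -0.252) [[255.7 177.1]]
blob [234.1 183.8] [ 14  14 153]
top (0.14, -0.252) [[249.1 180.5]]
top (0.155, -0.265) [[249.2 179.4]]
top (0.1, -0.252) [[250.6 182.6]]
top (-0.14, -0.252) [[259.5 196.1]]
blob [249.5 179.4] [10 10 86]
```

```bash
python3 -c "
from cell import ctrl
print(ctrl.finish_job())"
```

```text
the job is handed in; nothing more can be done
None
```

The job is handed in at about 31 s, with no pass or fail returned: the guard was pried open to about 2.15 rad and the tool lies on the mat. The last camera check put the lever at the far end of the last leg (about 0.145 rad fore, -0.25 rad side). I did not recheck the guard and tool after moving the lever.

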